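Clear the cooling rack and unload the biscuits

ROBOT

A 6-joint arm with a two-finger parallel gripper is mounted at the origin on the work surface. World frame = base frame: x ahead of the robot, y to its left, z up, the work surface at z = 0. Lengths are in m, angles in degrees, forces in N, time in s.
With the tool pointing down it reaches from about 0.325 to 0.775 m from the base axis. Payload 5.5 kg.
Tool frame: the origin (TCP) lies at the centre of the arm's flange, where the gripper is bolted on; the fingertips stand 182 mm ahead of it and the grasp point (between the pads) lies 163 mm ahead of it; z points along the fingers, y is the line along which they close (so a half turn about z gives the same grasp; the last joint's range is limited). The gripper opens to 88 mm and grips with 3 to 60 N. Pads are 20 mm wide; open, the fingers measure 115 mm over their backs; the gripper's body (75 mm by 178 mm) begins 61 mm behind the grasp point.
Start: joints at [-3.249, 5.22, 70.514, -0, 104.267, -3.249], TCP at [0.6, -0, 0.405] pointing down, gripper open.
Joint ranges: [-164.24, 164.24], [-49.07, 125.15], [9.68, 141.18], [-86.29, 266.29], [3.28, 154.24], [-151.56, 151.56]. Speed limits (degrees/s): [147.25, 147.25, 172.46, 180, 180, 180].

INTERFACE

Orientations are given as [roll, pitch, yaw] about the fixed x, y, z axes, in that order (R = Rz(yaw) Ry(pitch) Rx(roll)).
In Python, from station import r gives the robot as it stands. The module is installed in compiled form; this text tells all that it offers. Calls block until the motion is done:
- r.reach(position, orientation): joint-space move of the TCP to a pose.
- r.servo_line(position, rotation=None, speed=0.15): straight line of the TCP; rotation=None keeps the orientation; speed is the mean speed in m/s.
- r.move_joints(angles): joint-space move.
- r.let_go() and r.grab(squeeze=None): open the fingers fully, or close them until they stop; squeeze is the grip in N (None keeps the last).
- r.wait(seconds).
- r.inverse_kinematics(position, orientation): joint angles nearest the present ones, or None.
- r.sense(): the state.
- r.snapshot(name): name is "scene" or "side" or "wrist"; returns a dict with "frame" (420x560x3 uint8, red, green, blue), "fx", "fy", "cx", "cy" (pixels), "R" (3x3) and "t" (3): a world point X has camera coordinates R X + t. Camera axes: x right, y down, z forward; pixel columns grow to the right and rows downward; lengths in m; the calibration is good to about 2 mm. A picture is of the moment at which its call begins. There is no depth.
A pose or a line that the arm cannot do raises r.IKError and nothing moves.
- r.hand_in(): hands the job in; it is judged then, once.
The state is a dict: "clock": time; "joints": joint angles; "joint_vel": joint speeds; "joint_torque": joint torques, N m; "tcp_pos": TCP position; "orientation": TCP orientation; "contact_force": force on the tool from outside, world axes, zero at the start; "torque": the same for the moment, N m; "opening": finger opening in m; "gripper_force": force on a finger pad.
Only numpy, scipy, OpenCV 4.12 (cv2) and the standard library are available. Lean on these libraries where they do the work, as an engineer would, in place of code of your own. Each camera call takes 0.05 s, during which the arm holds its last target. There are 200 camera calls.

TASK

The rolling pin is lying on the cooling rack, where the biscuits have to go: stand both rubber wedges on the sloping drainboard and only then lay the pin there across their thin ends, against both, so that it stays put when let go and never rolls free. Then use the turner, not the fingers, to move every biscuit from the baking sheet to the cooling rack, each flat on the wires and none on another. Finish by laying the turner back on its rest, as it was; leave the other kitchen things alone.

Things in the scene. Friction and masses are not known exactly. Their poses are not given: they have to be found in the camera images.
- pin_center (a point): centre of the one-piece beech rolling pin: barrel 42 mm thick, 190 mm long, plus a 30 mm long, 20 mm thick handle at each end (about 220 g); own x axis along the pin. It starts lying on the cooling rack along the rack's y, in the groove between two wires, its centre 41 mm above the counter. It rolls freely.
- drainer: white ribbed plastic drainboard beside the sink, fixed, 290 (x) by 200 mm (y); origin on the counter under its middle. Its top slopes 7 degrees down to +y, where it is open (height 26 mm - 0.1228 y), so a loose pin rolls into the sink. Low walls: along y = -97 mm, 12 mm above the top; at both ends, x = +-142 mm, 8 mm.
- tray: dark steel baking sheet, fixed, 200 (x) by 264 mm (y), floor 3 mm thick; origin on the counter under its middle. A rim 12 mm high above the counter runs along the far edge (inner face x = +97 mm) and both ends (inner faces y = +-129 mm); the near edge, x = -100 mm, has none. The biscuits start on it.
- rack: wire cooling rack, fixed, 200 (x) by 277 mm (y); origin on the counter under its middle; its 4 mm wires run along y every 19 mm, their tops 22 mm above the counter. A raised rim wire, 5 mm thick, top 31.5 mm above the counter, runs along the far edge (x = +100 mm) and both ends (y = +-136 mm); the near edge has none.
- turner_rest: white ceramic rest, fixed; origin on the counter, x axis towards the blade. The blade lies on a dish 6 mm thick, 115 by 76 mm, centred on the origin; the handle on a post at x = -185 mm, top 45 mm high, between cheeks 34 mm apart and 11 mm higher. The turner's grip point belongs at x -100, y 0, z 54 mm (20 mm along, 7 mm across are near enough).
- turner_grip (a point): grip point of the cranked steel turner (105 g): on the axis of its straight wooden handle (130 mm long, 20 wide, 18 high), 35 mm behind its front end; own x axis towards the blade's tip, z up. Blade tip 142.5 mm ahead, blade underside 48 mm below and level with the handle; blade 85 by 44 mm, 1.6 mm thick, on a sloping shank.
- chock_a_mid (a point): grip point of the first of two equal rubber wedges (chocks), 48 mm long (x), 36 mm wide (y), 28 mm high, 55 g, non-slip: 14 mm above its underside, 34 mm from its toe and 14 mm from its back. The toe (3 mm high) is at -x; from it the face rises at 36 degrees to the top, which is flat for the last 14 mm. It starts on the counter near the robot, upright.
- chock_b_mid (a point): grip point of the second of two equal rubber wedges (chocks), 48 mm long (x), 36 mm wide (y), 28 mm high, 55 g, non-slip: 14 mm above its underside, 34 mm from its toe and 14 mm from its back. The toe (3 mm high) is at -x; from it the face rises at 36 degrees to the top, which is flat for the last 14 mm. It starts on the counter near the robot, upright.
- biscuit1_mid (a point): centre of a hard-baked round biscuit, 56 mm across, 11 mm thick, 20 g, its lower edge bevelled (5 mm up, 6 mm in), dry and fairly slippery (it slides off a blade tilted more than about 25 degrees). Starts flat on the baking sheet, in a row with the others; two to four are there (absent ones have no pose).
- biscuit2_mid (a point): centre of a hard-baked round biscuit, 56 mm across, 11 mm thick, 20 g, its lower edge bevelled (5 mm up, 6 mm in), dry and fairly slippery (it slides off a blade tilted more than about 25 degrees). Starts flat on the baking sheet, in a row with the others; two to four are there (absent ones have no pose).
- biscuit3_mid (a point): centre of a hard-baked round biscuit, 56 mm across, 11 mm thick, 20 g, its lower edge bevelled (5 mm up, 6 mm in), dry and fairly slippery (it slides off a blade tilted more than about 25 degrees). Starts flat on the baking sheet, in a row with the others; two to four are there (absent ones have no pose).
- biscuit4_mid (a point): centre of a hard-baked round biscuit, 56 mm across, 11 mm thick, 20 g, its lower edge bevelled (5 mm up, 6 mm in), dry and fairly slippery (it slides off a blade tilted more than about 25 degrees). Starts flat on the baking sheet, in a row with the others; two to four are there (absent ones have no pose).
- jam_jar: bystander: amber jam jar, 64 mm across, 95 mm high; origin at the centre of its underside
- mug: bystander: white mug, 76 mm across, 85 mm high; origin at the centre of its underside
- cutter: bystander: round steel pastry cutter, 60 mm across, 22 mm high; origin at the centre of its underside
- spice_jar: bystander: small spice jar, 44 mm across, 80 mm high; origin at the centre of its underside
- bean_tin: bystander: food tin, 74 mm across, 105 mm high; origin at the centre of its underside
There are look-alikes about, which are no part of the job. What is shaped like the part that bears chock_b_mid but turquoise or white is not meant.

How it is judged (in metres and radians):
On the way, in this order (a step that is already met when the one before it is completed fails the run):
1. both wedges stand on the drainboard, let go (x of chock_a_mid in the frame of drainer between -0.13 and 0.13 m and y of chock_a_mid in the frame of drainer between -0.09 and 0.095 m and z of chock_a_mid in the frame of drainer between 0.015 and 0.062 m and angle between each of chock_a_mid, chock_b_mid's own z axis and vertical below 0.25 rad and contact force between the fingers and chock_a below 0.05 N and x of chock_b_mid in the frame of drainer between -0.13 and 0.13 m and y of chock_b_mid in the frame of drainer between -0.09 and 0.095 m and z of chock_b_mid in the frame of drainer between 0.015 and 0.062 m and contact force between the fingers and chock_b below 0.05 N), for 0.2 s.
2. the rolling pin lies on the drainboard against the thin ends of both wedges, let go and at rest (x of pin_center in the frame of drainer between -0.05 and 0.05 m and y of pin_center in the frame of drainer between -0.09 and 0.08 m and z of pin_center in the frame of drainer between 0.03 and 0.065 m and (contact force between pin and chock_a above 0.02 N or contact force between pin and chock_b above 0.02 N) and x of pin_center in the frame of chock_a_mid between -0.055 and -0.035 m and x of pin_center in the frame of chock_b_mid between -0.055 and -0.035 m and contact force between the fingers and pin below 0.02 N and linear speed of pin below 0.01 m/s), for 0.5 s.
3. every biscuit lies flat on the cooling rack (x of biscuit1_mid in the frame of rack between -0.09 and 0.09 m and y of biscuit1_mid in the frame of rack between -0.125 and 0.125 m and z of biscuit1_mid in the frame of rack between 0.0235 and 0.0325 m and angle between each of biscuit1_mid, biscuit2_mid, biscuit3_mid, biscuit4_mid's own z axis and vertical below 0.12 rad and linear speed of each of biscuit1, biscuit2, biscuit3, biscuit4 below 0.02 m/s and x of biscuit2_mid in the frame of rack between -0.09 and 0.09 m and y of biscuit2_mid in the frame of rack between -0.125 and 0.125 m and z of biscuit2_mid in the frame of rack between 0.0235 and 0.0325 m and x of biscuit3_mid in the frame of rack between -0.09 and 0.09 m and y of biscuit3_mid in the frame of rack between -0.125 and 0.125 m and z of biscuit3_mid in the frame of rack between 0.0235 and 0.0325 m and x of biscuit4_mid in the frame of rack between -0.09 and 0.09 m and y of biscuit4_mid in the frame of rack between -0.125 and 0.125 m and z of biscuit4_mid in the frame of rack between 0.0235 and 0.0325 m), for 0.3 s.
4. the turner lies on its rest, let go (x of turner_grip in the frame of turner_rest between -0.13 and -0.07 m and y of turner_grip in the frame of turner_rest between -0.015 and 0.015 m and z of turner_grip in the frame of turner_rest between 0.049 and 0.059 m and angle between turner_grip's own z axis and vertical below 0.09 rad and angle between the x axis of turner_grip and the x axis of turner_rest, either way round below 0.15 rad and contact force between the fingers and turner below 0.05 N), for 0.2 s.
At the end, for the whole second after the job is handed in: Pin at rest on the drainboard against both wedges' toes (touching one, 10 mm from the other), within 50 mm of its middle lengthwise; every biscuit flat on the wires (0.12 rad), centre 5 mm inside the rack's edges; turner level on its rest within 30 mm along, 15 mm across, 0.15 rad; all let go (all of step 1 and all of step 2 and all of step 3 and all of step 4).
It fails at once if the pin rolls free (faster than about 17 cm/s) while not in the fingers (angular speed of pin above 8 rad/s and contact force between the fingers and pin below 0.01 N).
It fails at once if the fingers touch a biscuit (contact force between the fingers and biscuit1 above 0.3 N or contact force between the fingers and biscuit2 above 0.3 N or contact force between the fingers and biscuit3 above 0.3 N or contact force between the fingers and biscuit4 above 0.3 N).
It fails at once if another kitchen thing is moved more than 30 mm (distance of any of jam_jar, mug, cutter, bean_tin, spice_jar from where it was at the start of the episode above 0.03 m).
Of biscuit1, biscuit2, biscuit3, biscuit4 only 2 to 4 are there at a start; the rules pass over those that are not, and their reading is None.
At some moment in a run one of biscuit1, biscuit2, biscuit3, biscuit4 may be knocked a few centimetres aside while the robot is not near it.
It also fails if it takes over 210 s, if anything falls off the work surface, if the arm or the gripper's body presses on something with over 40 N, if the wrist force passes 120 N, or if a joint passes its speed limit or range.

## Working session

There is one attempt and no reset: what is moved stays moved. The work goes in short steps, each a Python script; the robot and the scene stay as the last script left them, time stands still between calls to the robot, and variables do not carry over. Pictures are saved under pics/ and viewed, at most 17 in all, crops included, and the job is handed in when it is done.

```bash
mkdir -p pics
cat > h.py <<'E'
import numpy as np, cv2
from station import r
def snap(n,f):
    s=r.snapshot(n); cv2.imwrite('pics/'+f,cv2.cvtColor(s['frame'],cv2.COLOR_RGB2BGR)); np.save('pics/'+f+'.npy',{k:s[k] for k in s},allow_pickle=True); return s
def load(f): return np.load('pics/'+f+'.npy',allow_pickle=True).item()
def p2w(s,u,v,z):
    R=np.array(s['R']);t=np.array(s['t']);c=-R.T@t
    d=R.T@np.array([(u-s['cx'])/s['fx'],(v-s['cy'])/s['fy'],1]); k=(z-c[2])/d[2]; return c+k*d
def w2p(s,X):
    q=np.array(s['R'])@np.array(X)+np.array(s['t']); return np.array([q[0]/q[2]*s['fx']+s['cx'],q[1]/q[2]*s['fy']+s['cy']])
E
python3 - <<'E'
from h import *
for n in('scene','side','wrist'):
    s=snap(n,n+'0.png'); print(n,np.round(-np.array(s['R']).T@np.array(s['t']),3),s['fx'])
a=load('scene0.png')
cv2.imwrite('pics/s_up.png',cv2.resize(cv2.cvtColor(a['frame'],cv2.COLOR_RGB2BGR),(800,600),interpolation=cv2.INTER_CUBIC))
print(r.sense())
E
```

```text
scene [1.125 0.483 1.011] 466.1712203964794
side [-0.239 -0.956  0.904] 546.0883424063388
wrist [0.599 0.08  0.383] 373.60065982423833
{'clock': 0.15, 'joints': array([-3.24718976e+00,  5.25547697e+00,  7.05660243e+01, -4.76976758e-04,
        1.04266987e+02, -3.24928232e+00]), 'joint_vel': array([-0.05886946, -0.14988755, -0.28961975,  0.06861164,  0.01579185,
       -0.07333304]), 'joint_torque': array([ 1.35033202e-03, -4.47044814e+01, -4.06907630e+01,  6.99103042e-02,
        2.74600578e-02, -1.16549641e-04]), 'tcp_pos': array([6.00056098e-01, 9.19595061e-06, 4.03742669e-01]), 'orientation': array([-1.79911628e+02, -4.55383606e-03,  9.00019719e+01]), 'contact_force': array([ 1.12071446,  0.0161077 , -0.39689237]), 'torque': array([ 0.00252415, -0.04929717,  0.01664153]), 'gripper_force': 0.0, 'opening': 0.08786376333191233}
```

View pics/s_up.png

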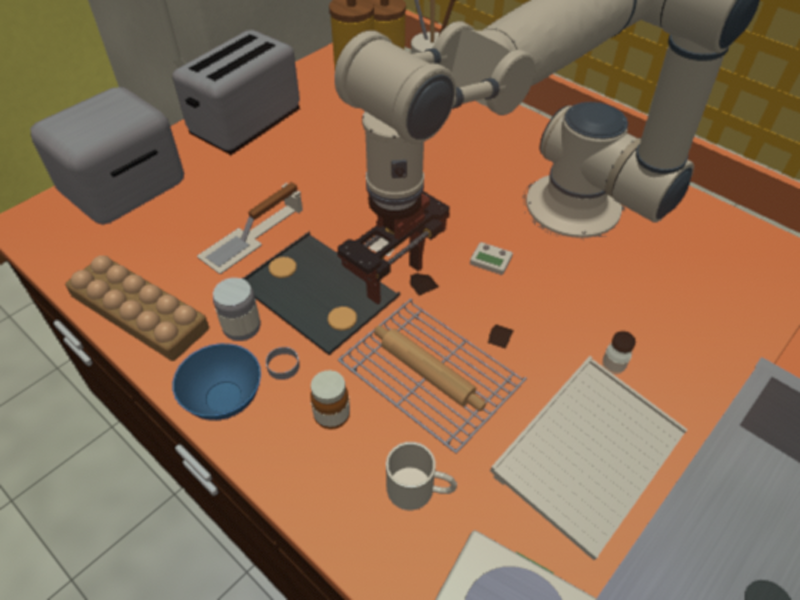

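View pics/side0.png

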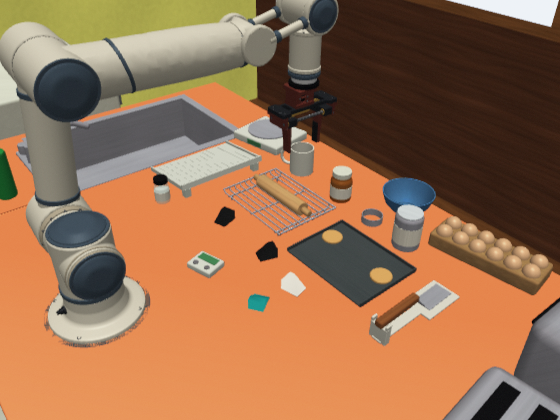

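The side view shows the candidates for the wedges. There are two black ones at (226,216) and (267,251), which match. The white one at (292,285) and turquoise one at (259,302) are look-alikes. Two biscuits are visible, at (332,237) and (381,276). The pin is on the rack at (283,194), the drainboard is around (207,165), and the turner on its rest is around (413,308).

Run:
```python
from h import *
a=load('scene0.png');b=load('side0.png')
P=lambda s,n,u,v,z:print(n,np.round(p2w(s,u,v,z),3))
for n,u,v,z in[('chk1',226,216,.014),('chk2',267,251,.014),('white',292,285,.014),('turq',259,302,.014),('bis',332,237,.01),('bis',381,276,.01),('blade',438,297,.01),('post',380,322,.03)]:P(b,'side '+n,u,v,z)
k=.7
for n,u,v,z in[('chk2',424,284,.014),('chk1',500,335,.014),('bis',342,318,.01),('bis',283,267,.01),('blade',230,248,.01),('handleend',295,188,.05),('drT',592,360,.035),('drR',686,430,.03),('drB',595,556,.02),('drL',493,468,.03),('rkT',411,305,.025),('rkR',524,379,.025),('rkB',457,449,.025),('rkL',341,358,.025),('trT',308,235,.005),('trR',399,297,.005),('trB',332,348,.005),('trL',245,275,.005),('spice',618,365,0),('mug',410,500,0),('jam',331,420,0),('pin1',380,332,.041),('pin2',480,402,.041)]:P(a,n,u*k,v*k,z)
w=r.sense()
r.reach([0.47,0.05,0.45],[180,0,90]); snap('wrist','w1.png')
s=load('w1.png');print(np.round(-np.array(s['R']).T@np.array(s['t']),3))
```

```text
side chk1 [0.423 0.106 0.014]
side chk2 [ 0.42  -0.087  0.014]
side white [ 0.389 -0.225  0.014]
side turq [ 0.294 -0.223  0.014]
side bis [ 0.596 -0.143  0.01 ]
side bis [ 0.584 -0.332  0.01 ]
side blade [ 0.635 -0.464  0.01 ]
side post [ 0.454 -0.446  0.03 ]
chk2 [ 0.424 -0.082  0.014]
chk1 [0.424 0.109 0.014]
bis [ 0.596 -0.143  0.01 ]
bis [ 0.583 -0.33   0.01 ]
blade [ 0.622 -0.454  0.01 ]
handleend [ 0.427 -0.46   0.05 ]
drT [0.372 0.273 0.035]
drR [0.385 0.464 0.03 ]
drB [0.665 0.464 0.02 ]
drL [0.659 0.268 0.03 ]
rkT [ 0.49  -0.059  0.025]
rkR [0.482 0.203 0.025]
rkB [0.67  0.203 0.025]
rkL [ 0.67  -0.068  0.025]
trT [ 0.48  -0.366  0.005]
trR [ 0.478 -0.101  0.005]
trB [ 0.656 -0.108  0.005]
trL [ 0.648 -0.374  0.005]
spice [0.322 0.307 0.   ]
mug [0.779 0.198 0.   ]
jam [ 0.763 -0.     0.   ]
pin1 [ 0.588 -0.048  0.041]
pin2 [0.582 0.18  0.041]
[0.469 0.13  0.43 ]
```

View pics/w1.png

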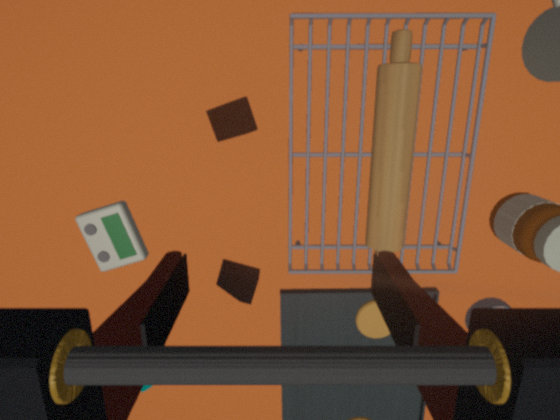

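The wrist view shows both wedges: (232,119) is chock 1 and (238,281) is chock 2. The rack spans (290,15) to (492,270), with the pin at (397,150). Next I'll take close looks at the wedges and the drainboard.

Run:
```python
from h import *
r.reach([0.424,-0.18,0.27],[180,0,90]); snap('wrist','c2.png')
r.reach([0.424,0.01,0.27],[180,0,90]); snap('wrist','c1.png')
r.reach([0.52,0.27,0.45],[180,0,90]); snap('wrist','d.png')
def crop(f,c):
    s=load(f);u,v=w2p(s,c);print(f,u,v,np.round(-np.array(s['R']).T@np.array(s['t']),3));u=int(u);v=int(v)
    im=s['frame'][max(v-80,0):v+80,max(u-70,0):u+70,::-1]; print(max(u-70,0),max(v-80,0))
    return cv2.resize(np.clip((im.astype(float)/255)**.5*255,0,255).astype(np.uint8),(350,400),interpolation=cv2.INTER_CUBIC)
A=crop('c1.png',[.424,.108,.014]);B=crop('c2.png',[.422,-.085,.014])
cv2.imwrite('pics/cc.png',np.hstack([A,B]))
```

```text
c1.png 280.34446401438197 65.28070208139388 [0.423 0.09  0.25 ]
210 0
c2.png 276.06444952188053 71.45166379464695 [ 0.424 -0.099  0.251]
206 0
```

View pics/cc.png

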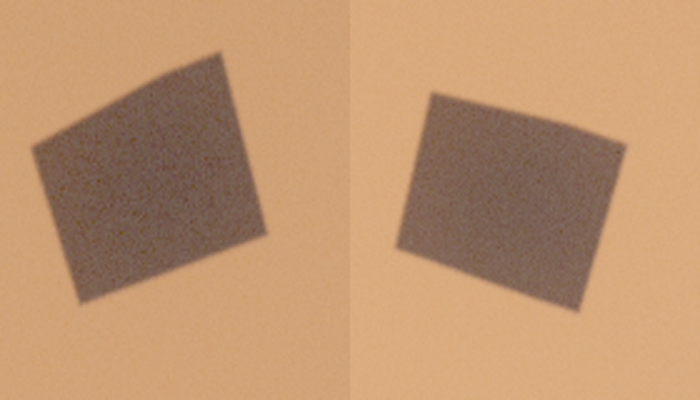

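View pics/d.png

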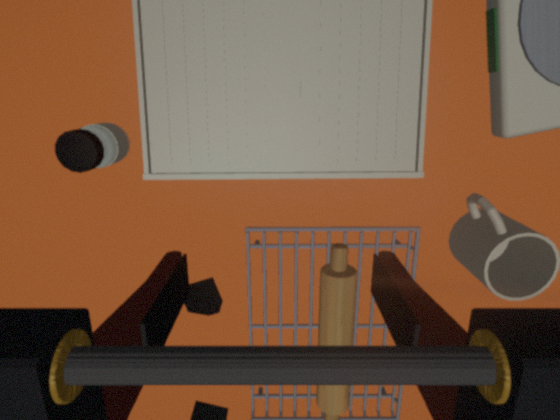

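The crop shows both black wedges with the kink and taller end on the right, so both toes point roughly to world −x. The drainboard's near wall runs from (143,179) to (424,176), with the wall end at -y facing the robot side and the slope going down to +y. I'll fit the wedge poses by silhouette and check the drainboard corners.

```bash
cat >> h.py <<'E'
from scipy.optimize import minimize
from scipy.spatial.transform import Rotation as Ro
V=np.array([(x,y,z) for y in(-.018,.018) for x,z in((-.034,0),(-.034,.003),(0,.028),(.014,.028),(.014,0))])
def fitchock(f,c,mask=None):
    s=load(f);im=s['frame'].astype(int)
    m=((im.sum(2)<130)).astype(np.uint8)
    u,v=w2p(s,c);n,l,st,ce=cv2.connectedComponentsWithStats(m)
    k=min((i for i in range(1,n) if st[i,4]>400),key=lambda i:np.hypot(*(ce[i]-[u,v])));m=(l==k).astype(np.uint8)
    big=cv2.resize(m*255,None,fx=4,fy=4,interpolation=cv2.INTER_LINEAR)>127
    def cost(p):
        W=np.c_[V[:,:2]@np.array([[np.cos(p[2]),np.sin(p[2])],[-np.sin(p[2]),np.cos(p[2])]])+p[:2],V[:,2]]
        q=np.array([w2p(s,w) for w in W]); h=cv2.convexHull(((q+.5)*4*16).astype(np.int32))
        g=np.zeros(big.shape,np.uint8);cv2.fillConvexPoly(g,h,1,shift=4);g=g>0
        return (g^big).sum()/big.sum()
    x0=p2w(s,*ce[k],.012)
    best=min((minimize(cost,[x0[0],x0[1],np.radians(a)],method='Nelder-Mead',options=dict(initial_simplex=np.array([x0[0],x0[1],np.radians(a)])+np.array([[0,0,0],[.006,0,0],[0,.006,0],[0,0,.25]]),xatol=1e-5,fatol=1e-5)) for a in range(-180,180,30)),key=lambda q:q.fun)
    return best.x,best.fun,st[k]
E
python3 - <<'E'
from h import *
for f,c in(('c1.png',[.424,.108,.014]),('c2.png',[.422,-.085,.014])):
    x,e,st=fitchock(f,c);print(f,np.round(x[:2],4),np.degrees(x[2]),e,st)
s=load('d.png')
for u,v,z in((144,179,.050),(424,178,.050),(134,1,.036),(433,1,.036)):print(np.round(p2w(s,u,v,z),4))
# rack corners
for u,v in((247,229),(419,229)):print('rack',np.round(p2w(s,u,v,.03),4))
for u,v in((338,245),(333,412)):print('pin',np.round(p2w(s,u,v,.041),4))
s=load('w1.png')
for u,v in((290,15),(493,17),(290,271),(460,271)):print('rack',np.round(p2w(s,u,v,.03),4))
for u,v in((402,32),(399,65),(386,250)):print('pin',np.round(p2w(s,u,v,.045),4))
E
```

```text
c1.png [0.4253 0.1086] 17.725433067271666 0.1435248219522413 [ 224   21   91   88 4744]
c2.png [ 0.4228 -0.0964] -47.76858583066285 2.453331107029554 [ 239   41   65   56 1480]
[0.379 0.268 0.05 ]
[0.6683 0.2684 0.05  ]
[0.3828 0.4353 0.036 ]
[0.6635 0.4346 0.036 ]
rack [0.4821 0.2057 0.03  ]
rack [0.677  0.2053 0.03  ]
pin [0.5842 0.1905 0.041 ]
pin [ 0.5879 -0.0431  0.041 ]
rack [0.4799 0.2056 0.03  ]
rack [0.676  0.2038 0.03  ]
rack [ 0.482  -0.0657  0.03  ]
rack [ 0.682  -0.0659  0.03  ]
pin [0.5848 0.1884 0.045 ]
pin [0.5847 0.1594 0.045 ]
pin [ 0.5881 -0.0328  0.045 ]
```

```bash
sed -i 's/sum(2)<130/sum(2)<215/' h.py
python3 - <<'E'
from h import *
for f,c in(('c1.png',[.424,.108,.014]),('c2.png',[.422,-.085,.014])):
    x,e,st=fitchock(f,c);print(f,np.round(x[:2],4),np.degrees(x[2]),e,st)
for y in(90,20,-13):
    for p in([.43,.11,.2],[.42,-.08,.18],[.58,.4,.22],[.46,.4,.22]): print(y,p,r.inverse_kinematics(p,[180,0,y]))
E
```

```text
c1.png [0.4257 0.1093] 17.84177885363784 0.025786692850797214 [ 223   19   94   91 5347]
c2.png [ 0.4259 -0.0902] -17.08313577608666 0.04379688975008695 [ 225   35   91   82 5032]
90 [0.43, 0.11, 0.2] [ 9.95599933e+00 -1.63353465e+01  1.11566264e+02 -2.54444375e-14
  8.47690823e+01  9.95599933e+00]
90 [0.42, -0.08, 0.18] [-15.34542581 -18.21502293 115.16679855   0.          83.04822438
 -15.34542581]
90 [0.58, 0.4, 0.22] [ 3.18262747e+01  2.34079558e+01  6.81234068e+01 -2.54444375e-14
  8.84686374e+01  3.18262747e+01]
90 [0.46, 0.4, 0.22] [ 3.78117447e+01  9.07962293e+00  8.51458028e+01 -2.54444375e-14
  8.57745742e+01  3.78117447e+01]
20 [0.43, 0.11, 0.2] [ 9.95599933e+00 -1.63353465e+01  1.11566264e+02 -2.54444375e-14
  8.47690823e+01  7.99559993e+01]
20 [0.42, -0.08, 0.18] [-1.53454258e+01 -1.82150229e+01  1.15166799e+02 -2.54444375e-14
  8.30482244e+01  5.46545742e+01]
20 [0.58, 0.4, 0.22] [ 3.18262747e+01  2.34079558e+01  6.81234068e+01 -2.54444375e-14
  8.84686374e+01  1.01826275e+02]
20 [0.46, 0.4, 0.22] [ 3.78117447e+01  9.07962293e+00  8.51458028e+01 -2.54444375e-14
  8.57745742e+01  1.07811745e+02]
-13 [0.43, 0.11, 0.2] [ 9.95599933e+00 -1.63353465e+01  1.11566264e+02 -2.54444375e-14
  8.47690823e+01  1.12955999e+02]
-13 [0.42, -0.08, 0.18] [-1.53454258e+01 -1.82150229e+01  1.15166799e+02 -2.54444375e-14
  8.30482244e+01  8.76545742e+01]
-13 [0.58, 0.4, 0.22] [ 3.18262747e+01  2.34079558e+01  6.81234068e+01 -2.54444375e-14
  8.84686374e+01  1.34826275e+02]
-13 [0.46, 0.4, 0.22] [ 3.78117447e+01  9.07962293e+00  8.51458028e+01 -2.54444375e-14
  8.57745742e+01  1.40811745e+02]
```

```bash
cat >> h.py <<'E'
G=.163
def rpy(R): return Ro.from_matrix(R).as_euler('xyz',degrees=True)
def down(yaw): return Ro.from_euler('xyz',[180,0,yaw],degrees=True).as_matrix()
def tcp(g,R): return np.array(g)-G*R[:,2]
def go(g,R): r.reach(tcp(g,R),rpy(R))
def line(g,R,speed=.1): r.servo_line(tcp(g,R),rpy(R),speed)
D=np.array([.5235,.368,0]); TA=np.arctan(.1228)
TILT=Ro.from_euler('x',-TA).as_matrix()
def st(msg=''):
    q=r.sense();print(msg,'t',round(q['clock'],1),'g',np.round(q['tcp_pos']+G*Ro.from_euler('xyz',q['orientation'],degrees=True).as_matrix()[:,2],4),'F',np.round(q['contact_force'],1),'op',round(q['opening'],4),'gf',round(q['gripper_force'],1));return q
E
cat > chk.py <<'E'
from h import *
for (x,y,yaw),dx in(((.4257,.1093,17.8),-.06),((.4259,-.0902,-17.1),.06)):
    R=down(yaw); r.let_go()
    go([x,y,.12],R); line([x,y,.0225],R,.1); st('at'); r.grab(25); st('grab')
    line([x,y,.13],R,.2)
    P=TILT@down(90); n=TILT[:,2]
    b=D+[dx,.035,.026-.1228*.035]
    go(b+n*.11,P); line(b+n*.030,P,.15); line(b+n*.0232,P,.03); st('place')
    r.let_go(); st('rel'); line(b+n*.12,P,.2)
E
python3 - <<'E'
exec(open('chk.py').read())
go([.5235,.23,.26],down(90)); snap('wrist','p1.png'); snap('scene','p1s.png')
E
```

```text
at t 6.5 g [0.4263 0.1094 0.0233] F [ 0.1 -0.5 -1. ] op 0.0878 gf 0.0
grab t 7.3 g [0.4257 0.1093 0.0225] F [-0.1 -0.6  0.9] op 0.0361 gf 25.0
place t 10.3 g [0.4635 0.4059 0.0448] F [ 0.4  0.7 -0.5] op 0.0359 gf 25.0
rel t 11.2 g [0.4635 0.4058 0.0447] F [ 0.1 -0.4  0.4] op 0.0878 gf 0.0
at t 15.0 g [ 0.4264 -0.0903  0.0233] F [-0.4 -0.3 -0. ] op 0.088 gf 0.0
grab t 15.9 g [ 0.4259 -0.0902  0.0225] F [-0.7 -0.1 -0.4] op 0.036 gf 25.0
place t 19.5 g [0.5835 0.4059 0.0448] F [ 0.7  0.3 -0.3] op 0.036 gf 25.0
rel t 20.5 g [0.5835 0.4058 0.0447] F [ 0.3 -0.4 -0.3] op 0.0878 gf 0.0
```

View pics/p1.png

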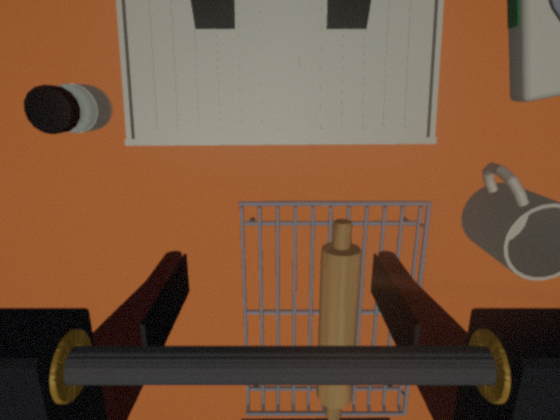

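Both wedges stand level with each other, their toe edges at row 28, facing the robot. Next is the pin.

Run:
```python
from h import *
s=load('p1.png');print(p2w(s,215,28,.028),p2w(s,349,28,.028),p2w(s,342,222,.045),p2w(s,335,405,.045))
R=down(91); g=[.586,.073]
go([*g,.15],R); line([*g,.048],R,.12); st('at'); r.grab(30); st('grab'); line([*g,.16],R,.15)
P=TILT@down(180); n=TILT[:,2]; e=TILT[:,1]
b=D+[0,.035,.026-.1228*.035]
c=b-e*.0465
go(c+n*.13,P); line(c+n*.045,P,.15); line(c+n*.0285,P,.03); st('place'); line(c+n*.0285+e*.001,P,.01); st('push')
r.let_go(); st('rel'); line(c+n*.14,P,.12); r.wait(.5)
go([.5235,.26,.26],down(90)); snap('wrist','p2.png'); snap('scene','p2s.png'); st()
```

```text
[0.46341291 0.37042099 0.028     ] [0.58505135 0.37031903 0.028     ] [0.58471957 0.19028477 0.045     ] [ 0.58747879 -0.03834255  0.045     ]
at t 23.9 g [0.5866 0.0732 0.0491] F [0.5 0.7 0.6] op 0.0875 gf 0.0
grab t 24.7 g [0.5865 0.073  0.0483] F [3.2 0.9 0.3] op 0.0416 gf 29.9
place t 28.2 g [0.5235 0.3603 0.0555] F [-0.9  0.4 -1.9] op 0.0414 gf 29.9
push t 28.5 g [0.5235 0.3614 0.0555] F [ 0.6  0.3 -2.9] op 0.0415 gf 29.9
rel t 29.3 g [0.5235 0.3613 0.0555] F [ 0.7 -0.4  0.3] op 0.0878 gf 0.0
 t 32.2 g [0.5234 0.2604 0.2593] F [0.4 0.5 0.5] op 0.088 gf 0.0
```

View pics/p2.png

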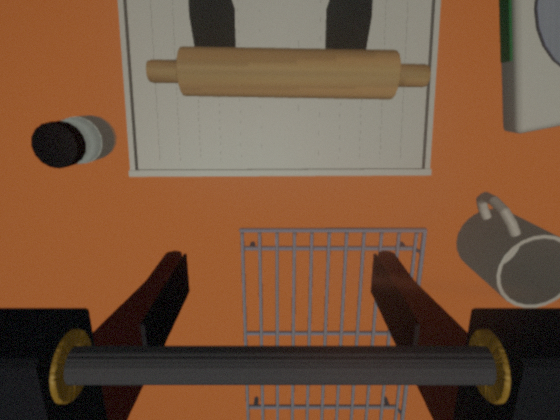

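The pin lies at rest against the wedges' toes, from (148,71) to (430,75), with about 1° of skew. Next I'll look at the tray and turner.

Run:
```python
from h import *
r.reach([.42,-.34,.45],[180,0,0]); snap('wrist','t1.png'); snap('side','t1side.png'); st()
```

```text
t 34.5 g [ 0.4206 -0.3394  0.287 ] F [0.  0.5 0.5] op 0.0877 gf 0.0
```

View pics/t1.png

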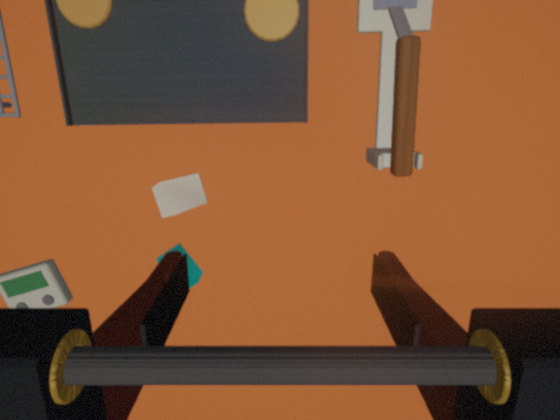

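The turner's handle runs from (402,172) at the rear to (408,40) at the front. The tray's near edge runs (67,124) to (308,122), and the biscuits sit at (84,3) and (272,12).

Run:
```python
from h import *
s=load('t1.png')
for n,u,v,z in(('rear',401.5,173,.054),('front',408.5,40,.056),('trL',67,124,.003),('trR',308,122,.003),('dishL',358,30,.006),('dishR',431,30,.006),('postL',378,166,.05),('postR',422,165,.05),('bis',272,12,.013)):print(n,np.round(p2w(s,u,v,z),4))
b=load('t1side.png');a=load('p2s.png')
for s,f in((b,'side'),(a,'scene')):
    im=cv2.cvtColor(s['frame'],cv2.COLOR_RGB2HSV)
    m=cv2.inRange(im,(8,60,120),(25,200,255)); q=[w2p(s,[.56+x,-.237+y,.003]) for x,y in((-.1,-.13),(.1,-.13),(.1,.13),(-.1,.13))]
    k=np.zeros(m.shape,np.uint8);cv2.fillConvexPoly(k,np.array(q,np.int32),255)
    n,l,stt,ce=cv2.connectedComponentsWithStats(m&k)
    for i in range(1,n):
        if stt[i,4]>50: print(f,stt[i],np.round(p2w(s,*ce[i],.012),4))
```

```text
rear [ 0.426  -0.4635  0.054 ]
front [ 0.5502 -0.4574  0.056 ]
trL [ 0.471  -0.1021  0.003 ]
trR [ 0.4735 -0.3708  0.003 ]
dishL [ 0.5664 -0.4201  0.006 ]
dishR [ 0.5664 -0.4955  0.006 ]
postL [ 0.4325 -0.44    0.05  ]
postR [ 0.4335 -0.485   0.05  ]
bis [ 0.5816 -0.3314  0.013 ]
side [322 230  21  14 232] [ 0.5961 -0.1429  0.012 ]
side [283 251  76  58 407] [ 0.4581 -0.2541  0.012 ]
side [370 267  23  17 301] [ 0.5841 -0.3306  0.012 ]
scene [217 161  65  44 324] [ 0.4714 -0.2323  0.012 ]
scene [188 180  19  14 210] [ 0.5844 -0.3313  0.012 ]
scene [230 215  20  16 254] [ 0.5959 -0.1438  0.012 ]
```

```bash
cat >> h.py <<'E'
X180=Ro.from_euler('x',180,degrees=True).as_matrix()
def T(pitch=0,yaw=0): return Ro.from_euler('xyz',[0,pitch,yaw],degrees=True).as_matrix()  # +pitch = tip down
TIP=np.array([.1425,0,-.048])
def tip(p,Tm,speed=.1): line(np.array(p)-Tm@TIP,Tm@X180,speed)
def tipgo(p,Tm): go(np.array(p)-Tm@TIP,Tm@X180)
E
python3 - <<'E'
from h import *
YT=2.5; R=down(YT); g=[.519,-.459]
go([*g,.14],R); line([*g,.054],R,.1); st('at'); r.grab(60); st('grab'); line([*g,.15],R,.1); st('lift')
tipgo([.535,-.331,.10],T(0,0)); snap('scene','g_s.png'); snap('side','g_side.png')
a=load('g_s.png')['frame'];b=load('g_side.png')['frame']
s=load('g_s.png');u,v=w2p(s,[.5,-.331,.1]).astype(int);A=s['frame'][v-75:v+75,u-100:u+100]
s=load('g_side.png');u,v=w2p(s,[.5,-.331,.1]).astype(int);B=s['frame'][v-75:v+75,u-100:u+100]
cv2.imwrite('pics/g.png',cv2.resize(np.hstack([A,B])[:,:,::-1],(800,300),interpolation=cv2.INTER_CUBIC))
for f in('g_s.png','g_side.png'):
    s=load(f);print(w2p(s,[.535,-.331,.1]),w2p(s,[.535,-.309,.1]),w2p(s,[.535,-.353,.1]))
E
```

```text
at t 36.4 g [ 0.5194 -0.4594  0.0551] F [0.2 0.5 0.8] op 0.0878 gf 0.0
grab t 37.5 g [ 0.519  -0.459   0.0539] F [ 0.4 -0.7  0.2] op 0.0194 gf 60.0
lift t 38.6 g [ 0.5187 -0.4587  0.1487] F [ 0.4 -0.3 -0.8] op 0.0197 gf 60.0
[206.52343427 155.91206976] [211.73496972 159.52507814] [201.38541061 152.350025  ]
[370.66529448 255.4119272 ] [363.79634694 250.64546768] [377.68774859 260.2849071 ]
```

View pics/g.png

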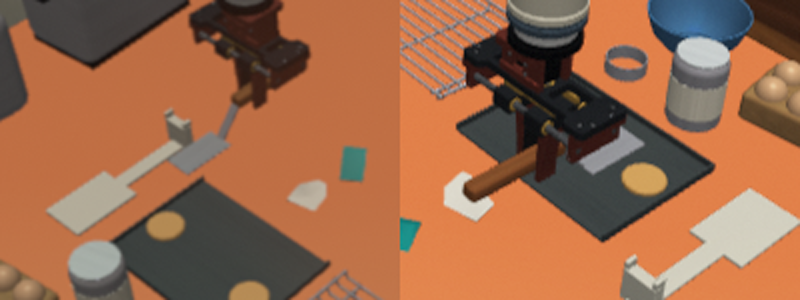

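The turner is held level and straight, with the blade just short of the far biscuit. Next I'll scoop that biscuit.

```bash
cat > scoop.py <<'E'
from h import *
def scoop(bx,y,end=.661,p=3,fn='sc'):
    Tm=T(p,0); x0=bx-.028-.018
    tipgo([x0,y,.06],Tm); tip([x0,y,.008],Tm,.1); tip([x0,y,.0033],Tm,.02); st('down')
    for x in np.linspace(bx-.02,end,5): tip([x,y,.0033],Tm,.05); st('push %.3f'%x)
    snap('side',fn+'1.png')
    Tm=T(-5,0); tip([end-.002,y,.010],Tm,.03); tip([end-.006,y,.025],Tm,.03); tip([end-.02,y,.10],Tm,.06); st('up'); snap('scene',fn+'2.png'); snap('side',fn+'3.png')
def pic(fs,c,out):
    I=[]
    for f in fs:
        s=load(f);u,v=w2p(s,c).astype(int);u=np.clip(u,90,470);v=np.clip(v,70,350);I.append(s['frame'][v-70:v+70,u-90:u+90])
    cv2.imwrite('pics/'+out,cv2.resize(np.hstack(I)[:,:,::-1],(len(I)*265,206),interpolation=cv2.INTER_CUBIC))
E
python3 - <<'E'
from scoop import *
scoop(.584,-.331,fn='b2')
pic(['b21.png','b22.png','b23.png'],[.63,-.331,.05],'b2.png')
E
```

```text
down t 40.7 g [ 0.3983 -0.3311  0.0589] F [-0.   0.2 -0.2] op 0.0192 gf 60.0
push 0.564 t 41.4 g [ 0.4245 -0.3309  0.0586] F [-0.3  0.5 -1. ] op 0.0199 gf 60.0
push 0.588 t 42.0 g [ 0.4487 -0.3309  0.0586] F [ 0.3 -0.2 -0.6] op 0.0196 gf 60.0
push 0.613 t 42.6 g [ 0.473  -0.3309  0.0586] F [ 0.1  0.6 -0.4] op 0.0198 gf 60.0
push 0.637 t 43.3 g [ 0.4973 -0.3309  0.0586] F [-0.7 -0.6 -0.7] op 0.0195 gf 60.0
push 0.661 t 43.9 g [ 0.5203 -0.3313  0.0588] F [-7.4 -0.8  2.7] op 0.0197 gf 60.0
up t 47.3 g [ 0.4947 -0.3309  0.1347] F [ 0.2 -0.6 -2.1] op 0.0193 gf 60.0
```

View pics/b2.png

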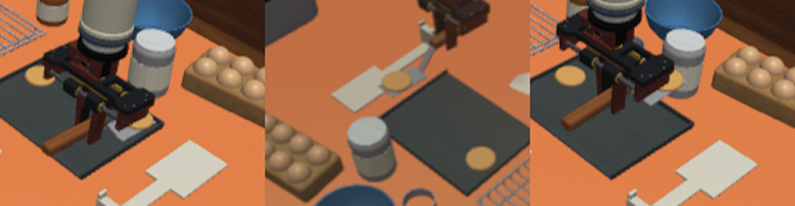

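Biscuit 2 is up on the blade: (397,80) in the middle panel, overhanging the tip a little. I'll carry it to the rack and tilt it off.

```bash
cat >> scoop.py <<'E'
def dump(y,x=.585,fn='du',amax=32):
    q=r.sense()['tcp_pos']; Tm=T(-5,0); y0=q[1]
    tip([.57,y0,.10],Tm,.12); tip([.57,y,.10],Tm,.15); tip([x-.01,y,.06],T(0,0),.08)
    snap('scene',fn+'1.png')
    tip([x-.005,y,.034],T(10,0),.06)
    for a in (15,20,25,29,amax): tip([x,y,.027],T(a,0),.04); st('tilt %d'%a)
    r.wait(.3); snap('scene',fn+'2.png')
    tip([x-.03,y,.0265],T(amax,0),.04);tip([x-.08,y,.027],T(amax,0),.05); tip([x-.11,y,.06],T(amax,0),.1)
    st('off'); snap('scene',fn+'3.png'); tip([x-.11,y,.10],T(0,0),.15)
E
python3 - <<'E'
from scoop import *
dump(.13,fn='d2')
pic(['d21.png','d22.png','d23.png'],[.58,.12,.03],'d2.png')
E
```

```text
tilt 15 t 53.7 g [0.4598 0.13   0.1101] F [ 0.3  0.  -0.9] op 0.0199 gf 60.0
tilt 20 t 54.4 g [0.4675 0.13   0.1207] F [ 0.3 -0.6 -1.2] op 0.0197 gf 60.0
tilt 25 t 55.1 g [0.4761 0.13   0.1306] F [-0.1 -0.1 -1.9] op 0.0201 gf 60.0
tilt 29 t 55.7 g [0.4837 0.13   0.1379] F [ 0.7 -0.8 -2. ] op 0.0195 gf 60.0
tilt 32 t 56.2 g [0.4897 0.13   0.143 ] F [-0.8  0.3 -1.2] op 0.0194 gf 60.0
off t 59.2 g [0.3797 0.13   0.1761] F [ 0.3 -0.1 -0.9] op 0.0197 gf 60.0
```

View pics/d2.png

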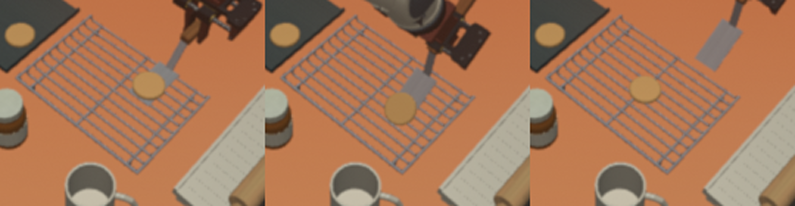

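Biscuit 2 landed flat on the rack. I'll measure where both are now.

```bash
cat >> scoop.py <<'E'
def bis(s,z=.012):
    im=cv2.cvtColor(s['frame'],cv2.COLOR_RGB2HSV); m=cv2.inRange(im,(10,60,120),(25,200,255))
    m=cv2.morphologyEx(m,cv2.MORPH_OPEN,np.ones((5,5),np.uint8))
    n,l,stt,ce=cv2.connectedComponentsWithStats(m)
    for i in range(1,n):
        p=p2w(s,*ce[i],z)
        if 80<stt[i,4]<700 and .4<p[0]<.72 and -.4<p[1]<.24: print(stt[i],np.round(p,4),'rackz',np.round(p2w(s,*ce[i],.031),4))
E
python3 - <<'E'
from scoop import *
for n in('scene','side'): print(n); bis(snap(n,'m1'+n+'.png'))
st()
E
```

```text
scene
[230 215  19  15 247] [ 0.5958 -0.1441  0.012 ] rackz [ 0.6059 -0.1322  0.031 ]
[266 234  34  21 278] [ 0.5712 -0.0096  0.012 ] rackz [ 5.817e-01 -2.000e-04  3.100e-02]
[252 250  16  13 108] [ 0.6387 -0.0245  0.012 ] rackz [ 0.6479 -0.0149  0.031 ]
[264 259  20  18 165] [0.6371 0.0263 0.012 ] rackz [0.6464 0.035  0.031 ]
[326 260  20  14 164] [0.5301 0.1414 0.012 ] rackz [0.5414 0.1479 0.031 ]
side
[267 190  20  15 255] [0.5986 0.0991 0.012 ] rackz [0.5807 0.0766 0.031 ]
[322 230  20  14 228] [ 0.5958 -0.1426  0.012 ] rackz [ 0.578 -0.16   0.031]
 t 60.4 g [0.3328 0.1299 0.1477] F [-0.5  0.1 -1.7] op 0.0194 gf 60.0
```

Run:
```python
from scoop import *
scoop(.596,-.1435,fn='b1')
pic(['b11.png','b12.png','b13.png'],[.63,-.1,.05],'b1.png')
s=load('b13.png');bis(s)
```

```text
down t 62.6 g [ 0.4103 -0.1436  0.0588] F [ 0.2  1.1 -1.6] op 0.0196 gf 60.0
push 0.576 t 63.2 g [ 0.4364 -0.1435  0.0587] F [ 1.2  0.2 -0.7] op 0.0194 gf 60.0
push 0.597 t 63.8 g [ 0.4577 -0.1434  0.0586] F [-0.3 -0.3  0.2] op 0.0192 gf 60.0
push 0.619 t 64.4 g [ 0.479  -0.1435  0.0586] F [ 0.8  0.5 -0.1] op 0.0193 gf 60.0
push 0.640 t 65.0 g [ 0.5002 -0.1435  0.0586] F [ 0.7 -0.4 -0.7] op 0.0195 gf 60.0
push 0.661 t 65.5 g [ 0.5178 -0.1439  0.0588] F [-19.2  -0.2   9.6] op 0.0197 gf 60.0
up t 69.0 g [ 0.4947 -0.1434  0.1348] F [-0.2  0.9 -1.7] op 0.0196 gf 60.0
[267 190  20  15 247] [0.599  0.0992 0.012 ] rackz [0.5812 0.0767 0.031 ]
[275 212  24  15 167] [ 0.5493 -0.0065  0.012 ] rackz [ 0.5325 -0.0268  0.031 ]
```

View pics/b1.png

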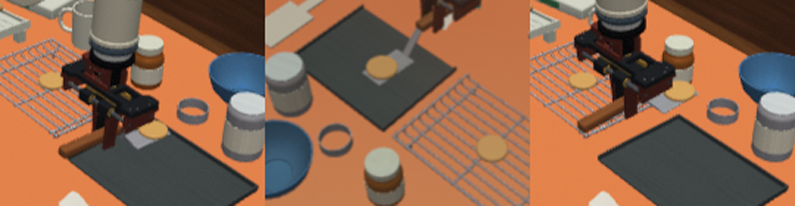

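Biscuit 1 is on the blade: (381,67) in the middle panel. The first one lies in mid-rack at (490,147). I'll tip this one off beside it.

Run:
```python
from scoop import *
dump(-.012,fn='d1')
s=snap('side','e_side.png');bis(s)
pic(['d12.png','d13.png','e_side.png'],[.58,.04,.03],'d1.png')
```

```text
tilt 15 t 73.1 g [ 0.4597 -0.012   0.1101] F [ 0.1  0.6 -0.6] op 0.02 gf 60.0
tilt 20 t 73.8 g [ 0.4675 -0.012   0.1207] F [-0.3  0.1 -0.7] op 0.0196 gf 60.0
tilt 25 t 74.5 g [ 0.4761 -0.012   0.1306] F [ 0.5 -0.1 -0.6] op 0.0197 gf 60.0
tilt 29 t 75.1 g [ 0.4837 -0.012   0.1379] F [ 0.4 -0.3 -1.5] op 0.0199 gf 60.0
tilt 32 t 75.6 g [ 0.4897 -0.012   0.143 ] F [-0.4 -0.7 -0.9] op 0.02 gf 60.0
off t 78.6 g [ 0.3797 -0.012   0.1761] F [ 0.2 -0.7 -1.5] op 0.0194 gf 60.0
[267 190  20  15 243] [0.6003 0.0993 0.012 ] rackz [0.5824 0.0768 0.031 ]
[288 202  21  17 281] [0.6047 0.0077 0.012 ] rackz [ 0.5867 -0.0129  0.031 ]
```

View pics/d1.png

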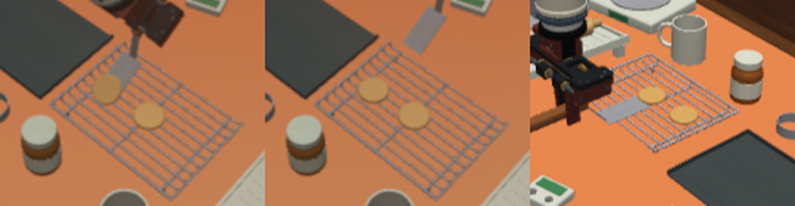

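Both biscuits lie flat on the wires, about 90 mm apart. Now the turner goes back on its rest.

Run:
```python
from scoop import *
R=down(2.5); g=[.519,-.459]
go([*g,.15],R); line([*g,.075],R,.1); snap('side','f0.png'); snap('scene','f0s.png'); st('above'); line([*g,.0545],R,.03); st('down')
r.let_go(); st('rel'); line([*g,.18],R,.1); r.reach([.42,-.34,.45],[180,0,0]); r.wait(.3); snap('wrist','f1.png');snap('scene','f1s.png')
s=load('f1.png')
pic(['f0.png','f1s.png','f1.png'],[.52,-.44,.05],'f.png')
st()
```

```text
above t 82.5 g [ 0.5195 -0.4595  0.0764] F [-0.4 -0.7 -1.1] op 0.0201 gf 60.0
down t 83.4 g [ 0.519  -0.459   0.0545] F [ 0.1  0.2 -1.3] op 0.0197 gf 60.0
rel t 84.5 g [ 0.519  -0.459   0.0545] F [-0.1  0.2  0. ] op 0.0878 gf 0.0
 t 87.1 g [ 0.4202 -0.3403  0.2862] F [ 0.4  0.1 -0.1] op 0.088 gf 0.0
```

View pics/f.png

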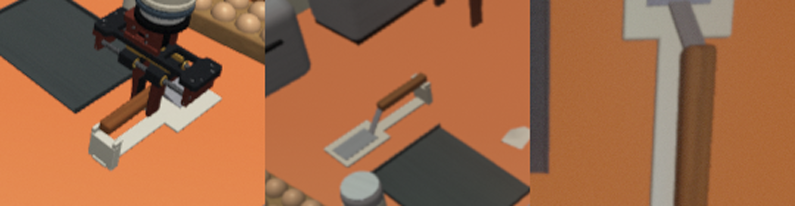

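The turner lies on its rest as before. I'll take one last look at the whole scene.

View pics/f1s.png

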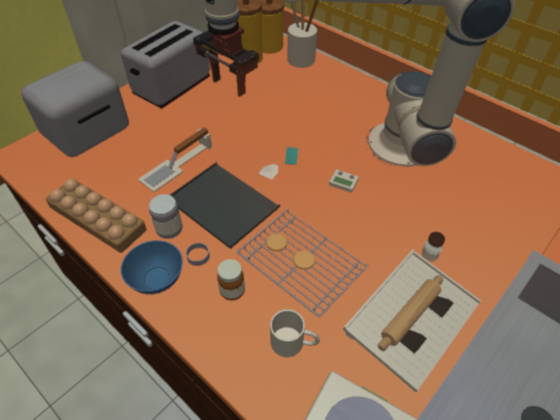

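The pin rests against the wedges at (412,312). Both biscuits are on the rack at (277,242) and (304,260), and the turner is on its rest.

```bash
python3 -c "
from station import r
print(r.hand_in())"
```

```text
the job is handed in; nothing more can be done
None
```

I handed the job in at about 87 s: the pin rests against the wedges' toes on the drainboard, both biscuits (only two were on the sheet) lie flat on the rack, and the turner is back on its rest; hand-in reported no verdict.

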